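Set and lock the levelling screw

TASK

On the small aluminium levelling table, turn the black bar knob of the levelling screw until its white end points straight at the red index. Then run the brass hexagon lock nut down clockwise onto the steel washers on the threaded boss and tighten it firmly, to about 0.5 N m and not much more, without letting the screw come off its setting and without shifting the dish that stands on the table.

Things in the scene. Friction and masses are not known exactly. Their poses are not given: they have to be found in the camera images.
- levelling_table: Aluminium levelling table, fixed. Origin on the upright axis of the levelling screw at worktop height; z up, -x towards the red index (roughly to the robot). Plate 130 x 180 x 12 mm, 35 to 165 mm along +x, top 30 mm above the worktop. The threaded boss round the screw, 42 mm in diameter, ends 56 mm above the worktop and carries shim washers.
- index_mark (a point): Outer end of the red index bar (8 mm wide, top 32 mm above the worktop), 51 mm from the screw's axis along the table's -x, 30 mm above the worktop.
- levelling_screw (a joint): Turn of the levelling screw in rad, counter-clockwise from above positive; 0 when the knob's white end points straight at the index. Starts more than 0.4 rad counter-clockwise of it. Takes about 0.15 N m to turn and stays where it is left. Right-hand thread, 10 mm a turn: clockwise lowers screw, knob and nut.
- knob_centre (a point): Centre of the bar knob at the top of the screw, on its axis, about 97 mm above the worktop: a black bar 30 mm long, 14 mm wide, 22 mm high, one end white. Turns with the screw; the bar lies along its x axis, white end at -x. The nut's top lies at least 8 mm below the bar's underside.
- knob_pointer (a point): Tip of the white end of the bar knob, 15 mm from the screw's axis.
- lock_nut: Brass hexagon lock nut on the screw below the knob, 46 mm across flats, 14 mm high; origin at its centre, a flat faces its x axis and every 60 degrees from it, small blue mark on top near the -x flat. Carried round by the screw; turned alone it runs at about 0.02 N m, clockwise from above goes down, 10 mm a turn. Once the screw is set it must still turn 0.7 to 3.6 rad to touch.
- agar_dish_centre (a point): Centre of a petri dish, 90 mm in diameter and 15 mm high, standing loose on the levelling table's plate; it stays there.
- boss_top (a point): Centre of the boss's top face, on the axis, 56 mm above the worktop. On it lie fixed steel shim washers, 41 mm in diameter; the pile is 2 to 4 mm high, differently each time. Once the nut bears on it, the nut's torque rises steeply, passing 0.5 N m in well under a radian. The nut then sticks by friction, both ways, and stays put when released.

How it is judged (in metres and radians):
On the way, in this order (a step that is already met when the one before it is completed fails the run):
1. the screw is set: the knob's white end points at the index, the nut still loose above the washers (value of joint levelling_screw between -0.15 and 0.15 rad and contact force between lock_nut and shim_washers below 1 N), for 0.2 s.
2. the lock nut bears on the washers (contact force between lock_nut and shim_washers above 5 N), for 0.1 s.
At the end, for the whole second after the job is handed in: The released lock nut presses on the washers with 35 to 120 N (tightened to roughly 0.25 to 0.85 N m), the levelling screw is within 0.15 rad of its index, and the dish is within 10 mm of where it stood (contact force between lock_nut and shim_washers between 35 and 120 N and value of joint levelling_screw between -0.15 and 0.15 rad and distance of agar_dish_centre from where it was at the start of the episode below 0.01 m); the robot touches nothing.
It fails at once if the lock nut is overtightened: it presses on the washers with more than 140 N (about 1 N m) (contact force between lock_nut and shim_washers above 140 N).
It fails at once if the dish on the table is shifted more than 10 mm (distance of agar_dish_centre from where it was at the start of the episode above 0.01 m).
It also fails if it takes over 70 s, if anything falls off the work surface, if the arm or the gripper's body presses on something with over 40 N, if the wrist force passes 120 N, or if a joint passes its speed limit or range.

ROBOT

A 6-joint arm with a two-finger parallel gripper is mounted at the origin on a cart in front of the work surface, level with it; the furniture and walls round the work are solid. World frame = base frame: x ahead of the robot, y to its left, z up, the work surface at z = 0. Lengths are in m, angles in degrees, forces in N, time in s.
With the tool pointing down it reaches from about 0.375 to 0.9 m from the base axis. Payload 3.1 kg.
Tool frame: the origin (TCP) lies between the finger pads; the fingertips stand 22 mm ahead of it and the grasp point (between the pads) lies 3 mm ahead of it; z points along the fingers, y is the line along which they close (so a half turn about z gives the same grasp; the last joint's range is limited). The gripper opens to 87 mm and grips with 3 to 60 N. Pads are 19 mm wide; open, the fingers measure 117 mm over their backs; the gripper's body (75 mm by 190 mm) begins 51 mm behind the grasp point.
Start: joints at [62.481, 30.224, 82.088, -0, 67.689, -10.227], TCP at [0.186, 0.597, 0.245] pointing down, gripper open.
Joint ranges: [-176.69, 176.69], [-43.24, 126.21], [12.49, 139.97], [-82, 262], [0, 151.66], [-163.58, 163.58]. Speed limits (degrees/s): [159.86, 159.86, 180, 180, 180, 180].

INTERFACE

Orientations are given as a 3x3 rotation matrix whose columns are the frame's x, y, z axes.
In Python, from rig import bot, capture, search_frame, outline_of, spot_point gives the robot as it stands.
- The arm moves only by the tool jog_arm, never from a script. Its argument "rows" is text: rows parted by semicolons, each of 7 numbers parted by spaces: the opening, from 0 (shut) to 1 (fully open), then the shift along the tool's x, y, z as a fraction of full scale, then the turn, a rotation vector about the tool's x, y, z as a fraction of full scale. A call has 1 to 20 rows; each row is the pose to reach, as a shift and turn from the pose commanded when the call began, along the tool's axes at that moment; what a row does not reach only later rows make up. Full scale, the value 1, is 0.5 m for a shift and pi/4 rad for a turn. A row lasts 1/12 s, in which the tool goes at most 41.7 mm and 7.16 degrees, less where a joint would pass 70% of its speed; a pose out of reach is approached as far as the arm can. A call with a number of a shift or a turn outside -1 to 1 is refused whole. A call with a gripper value outside its range is refused whole. The fingers move at their own pace and stop on an object; the grip force is fixed at half the most. Time passes only in rows, so rows that repeat a pose let the fingers close. It gives the time, the measured TCP pose, the force, the opening and the grip force at its end, in the units of the state.
- bot.read_state(): the state, without advancing time (a new reading comes with each control period).
- capture(name): name is "side" or "top"; returns a dict with "pixels" (384x512x3 uint8, red, green, blue), "fx", "fy", "cx", "cy" (pixels), "R" (3x3) and "t" (3): a world point X has camera coordinates R X + t. Camera axes: x right, y down, z forward; pixel columns grow to the right and rows downward; lengths in m; the calibration is good to about 2 mm. A picture is of the moment at which its call begins. There is no depth.
- bot.hand_in(): hands the job in; it is judged then, once.
Trained networks look in a picture, given as the dict that the camera call returned (one of the last four; its "shot" number tells which), for a name from the list of things; names that differ only in an ending like _2 or _b are one class to them, and where a whole thing is asked for, a point or a joint stands for the part that bears it (a point fixed in the world has none). Each returns a list of dicts, best first, with "conf" (0 to 1); they miss things now and then, are a little off and sometimes report something else, mostly with a low value. They report only what shows in the picture. A call takes as long as a camera call.
- search_frame(label, picture): "point" ([x, y, z] in m, in world coordinates, good to about 4 mm: the middle of the surface that is visible of it).
- outline_of(label, picture): "region" (384x512 bool, what is visible of it).
- spot_point(label, picture): "point" ([x, y, z] in m, in world coordinates, good to about 4 mm: a listed point, or the origin of a listed thing).
The state is a dict: "time_s": time; "joint_positions": joint angles; "qvel": joint speeds; "tau": joint torques, N m; "position": TCP position; "tcp_rot": TCP orientation; "force": force on the tool from outside, world axes, zero at the start; "moment": the same for the moment, N m; "opening": opening from 0.0 (shut) to 1.0 (fully open); "grasp_force": force on a finger pad.
Only numpy, scipy, OpenCV 4.12 (cv2) and the standard library are available. Lean on these libraries where they do the work, as an engineer would, in place of code of your own. Each camera call takes 0.05 s, during which the arm holds its last target. There are 200 camera calls.

## Working session

There is one attempt and no reset: what is moved stays moved. The work goes in short steps, Python scripts to look and compute and a tool call to move; the robot and the scene stay as the last step left them, time stands still between calls to the robot, and variables do not carry over. Pictures are saved under pics/ and viewed, at most 10 in all, crops included, and the job is handed in when it is done.

Besides the shell and the picture viewer there is one more tool, called after "Call:" as a command line: name --argument value ..., lists and objects as JSON in quotes. jog_arm: Moves the arm, as the interface text tells. Its arguments: {"type":"object","properties":{"rows":{"type":"string"}},"required":["rows"]}

```bash
mkdir -p pics; cat > h.py <<'E'
import numpy as np, cv2
from rig import bot, capture, search_frame, outline_of, spot_point
def save(p,n,crop=None,s=1):
    im=p["pixels"]
    if crop: im=im[crop[1]:crop[3],crop[0]:crop[2]]
    cv2.imwrite(f"pics/{n}.png",cv2.resize(im,None,fx=s,fy=s,interpolation=cv2.INTER_CUBIC)[:,:,::-1])
def proj(p,X):
    c=np.array(p["R"])@np.array(X)+np.array(p["t"]); return np.array([p["fx"]*c[0]/c[2]+p["cx"],p["fy"]*c[1]/c[2]+p["cy"]])
E
python3 - <<'E'
from h import *
a,b=capture("side"),capture("top")
save(a,"s0");save(b,"t0")
for p in (a,b):
    print(-np.array(p["R"]).T@np.array(p["t"]))
    for l in ["levelling_table","index_mark","knob_centre","knob_pointer","lock_nut","boss_top","agar_dish_centre"]:
        r=spot_point(l,p); print(l,[(np.round(x["point"],4),round(x["conf"],2)) for x in r[:2]])
s=bot.read_state();print(s)
E
```

```text
[ 0.12866923 -0.46061623  0.64769879]
levelling_table [(array([ 0.4913, -0.0132, -0.0016]), 0.85)]
index_mark [(array([ 0.4424, -0.0203,  0.0292]), 0.85)]
knob_centre [(array([ 0.4932, -0.0048,  0.1004]), 0.93), (array([ 0.4919, -0.0081, -0.0006]), 0.26)]
knob_pointer [(array([ 0.4911, -0.0234,  0.0999]), 0.98), (array([ 0.4946, -0.0106,  0.0541]), 0.18)]
lock_nut [(array([ 0.4933, -0.0062,  0.0716]), 0.68)]
boss_top [(array([ 0.4944, -0.0102,  0.0553]), 0.69), (array([ 0.4915, -0.009 , -0.001 ]), 0.2)]
agar_dish_centre [(array([0.6124, 0.0119, 0.0369]), 0.74)]
[0.36603308 0.03902389 0.91623974]
levelling_table [(array([ 0.4929, -0.0109,  0.0057]), 0.87)]
index_mark [(array([ 0.4466, -0.0248,  0.0318]), 0.63), (array([ 0.4967, -0.0075,  0.0686]), 0.39)]
knob_centre [(array([ 0.4929, -0.01  ,  0.0983]), 0.69)]
knob_pointer [(array([ 0.4934, -0.0219,  0.0969]), 0.56)]
lock_nut []
boss_top [(array([ 0.4922, -0.0101,  0.0567]), 0.87)]
agar_dish_centre [(array([0.6021, 0.0088, 0.0371]), 0.77)]
{'time_s': 0.8, 'joint_positions': array([ 6.24780729e+01,  3.02222968e+01,  8.20863945e+01,  1.33766404e-03,
        6.76880064e+01, -1.02274753e+01]), 'qvel': array([0.01631915, 0.02871503, 0.12808251, 0.05826868, 0.03551777,
       0.03264105]), 'tau': array([-5.29695754e-06, -4.39950371e+01, -1.76976424e+01,  6.34583901e-02,
        5.04256552e-02, -1.56086463e-05]), 'position': array([0.18576783, 0.59675071, 0.24456863]), 'tcp_rot': array([[-9.54786956e-01,  2.97290882e-01,  7.47859290e-06],
       [ 2.97290882e-01,  9.54786954e-01,  6.10943227e-05],
       [ 1.10223221e-05,  6.05553799e-05, -9.99999998e-01]]), 'force': array([-0.15775079, -1.37407341, -0.28066018]), 'moment': array([0.01382284, 0.03586515, 0.0146437 ]), 'grasp_force': 0.0, 'opening': 0.9995048053729203}
```

```bash
python3 - <<'E'
import cv2,numpy as np
a=cv2.imread("pics/s0.png");b=cv2.imread("pics/t0.png")
from h import *
pa,pb=capture("side"),capture("top")
u=proj(pa,[.493,-.009,.08]).astype(int);v=proj(pb,[.493,-.009,.08]).astype(int);print(u,v)
def c(im,u,w):
    x,y=np.clip(u[0]-w,0,512-2*w),np.clip(u[1]-w,0,384-2*w); print(x,y); return cv2.resize(im[y:y+2*w,x:x+2*w],(390,390),interpolation=cv2.INTER_CUBIC)
cv2.imwrite("pics/c0.png",np.hstack([c(a,u,65),c(b,v,65)]))
E
```

```text
[264 212] [282 197]
199 147
217 132
```

View pics/s0.png

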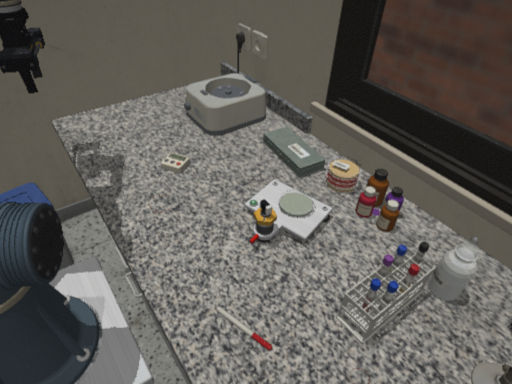

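View pics/c0.png

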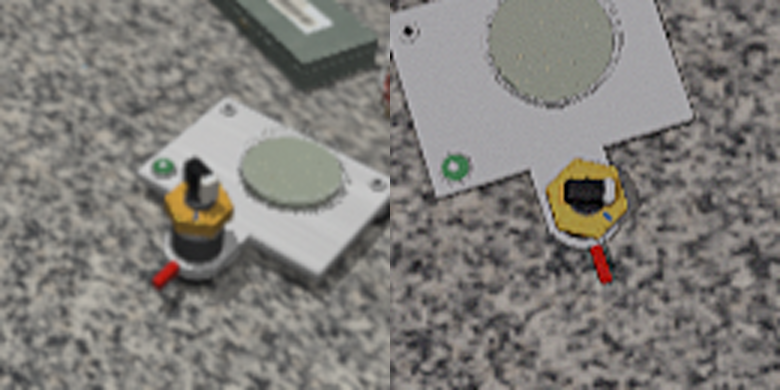

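The crops show the white end pointing to world -y, at top pixel (290,195). The red index is at (289,220), the blue mark near (289,204) and the dish behind. The knob needs about 75° clockwise. Next I refine the geometry from the saved pictures.

```bash
cat >> h.py <<'E'
def back(p,uv,z):
    R=np.array(p["R"]);c=-R.T@np.array(p["t"]);d=R.T@np.array([(uv[0]-p["cx"])/p["fx"],(uv[1]-p["cy"])/p["fy"],1]);return c+d*(z-c[2])/d[2]
def ang(v): return round(float(np.degrees(np.arctan2(v[1],v[0]))),1)
E
python3 - <<'E'
from h import *
p=capture("top");im=p["pixels"].astype(int)
m=outline_of("levelling_table",p)[0]["region"]|outline_of("agar_dish_centre",p)[0]["region"]
q=np.argwhere(m)[:,::-1]; w=np.array([back(p,x,.03)[:2] for x in q],np.float32)
w=w[w[:,0]>.53]  # plate
r=cv2.minAreaRect(w*1000);print("plate",r)
r,g,b=im[...,0],im[...,1],im[...,2]
u=proj(p,[.493,-.009,.08]);Y,X=np.mgrid[:384,:512];near=np.hypot(X-u[0],Y-u[1])<35
red=near&(r>120)&(g<60)&(b<60);q=np.argwhere(red)[:,::-1];w=np.array([back(p,x,.032)[:2] for x in q]);print("red",w.mean(0))
near=np.hypot(X-u[0],Y-u[1])<14
bl=near&(b>r+15)&(b>g+5);q=np.argwhere(bl)[:,::-1];print("blue",len(q),back(p,q.mean(0),.0786))
for l,z in(("knob_centre",.108),("lock_nut",.0786)):
    for o in outline_of(l,p)[:1]:
        q=np.argwhere(o["region"])[:,::-1];w=np.array([back(p,x,z)[:2] for x in q],np.float32)*1000
        print(l,o["conf"],len(q),w.mean(0),cv2.minAreaRect(w))
for n in("top","side"):
  for k in range(2):
    s=capture(n);print([np.round(spot_point(l,s)[0]["point"],4) for l in("knob_centre","knob_pointer","boss_top") if spot_point(l,s)],[np.round(x["point"],4) for x in spot_point("lock_nut",s)[:1]])
E
```

```text
plate ((587.3306274414062, 19.6556396484375), (134.88951110839844, 180.7364959716797), 16.937026977539062)
red [ 0.45712236 -0.02080593]
blue 12 [ 0.49162127 -0.01263802  0.0786    ]
knob_centre 0.81 526 [490.3111     -7.1590304] ((489.9425354003906, -6.83404541015625), (43.20334243774414, 47.41568374633789), 44.48674011230469)
lock_nut 0.69 355 [493.48932   -9.586984] ((494.68585205078125, -9.849193572998047), (48.4794807434082, 46.117530822753906), 76.84904479980469)
[array([ 0.4929, -0.01  ,  0.0973]), array([ 0.4918, -0.023 ,  0.1005]), array([ 0.4899, -0.0091,  0.0527])] [array([ 0.4916, -0.0087,  0.067 ])]
[array([ 0.4952, -0.0099,  0.0984]), array([ 0.4932, -0.0219,  0.0963]), array([ 0.4937, -0.0097,  0.0557])] [array([ 0.4966, -0.0081,  0.0641])]
[array([ 0.4954, -0.0058,  0.1019]), array([ 0.4925, -0.0218,  0.1045]), array([ 0.4972, -0.0099,  0.0548])] [array([ 0.4911, -0.0066,  0.0714])]
[array([ 0.494 , -0.0047,  0.0989]), array([ 0.4939, -0.0204,  0.1024]), array([ 0.4954, -0.0064,  0.0516])] [array([ 0.491 , -0.0085,  0.0701])]
```

Call:
jog_arm --rows "1 -0.946 -0.975 0 0 0 1;1 -0.946 -0.975 0 0 0 1;1 -0.946 -0.975 0 0 0 1;1 -0.946 -0.975 0 0 0 1;1 -0.946 -0.975 0 0 0 1;1 -0.946 -0.975 0 0 0 1;1 -0.946 -0.975 0 0 0 1;1 -0.946 -0.975 0 0 0 1;1 -0.946 -0.975 0 0 0 1;1 -0.946 -0.975 0 0 0 1;1 -0.946 -0.975 0 0 0 1;1 -0.946 -0.975 0 0 0 1;1 -0.946 -0.975 0 0 0 1;1 -0.946 -0.975 0 0 0 1;1 -0.946 -0.975 0 0 0 1;1 -0.946 -0.975 0 0 0 1;1 -0.946 -0.975 0 0 0 1;1 -0.946 -0.975 0 0 0 1;1 -0.946 -0.975 0 0 0 1;1 -0.946 -0.975 0 0 0 1"

```text
time_s: 4.42
position: [0.4912, -0.0082, 0.2443]
tcp_rot: [[-0.465, 0.885, -0.002], [0.885, 0.465, 0.001], [0.002, -0.001, -1.0]]
force: [0.5, 0.3, -0.6]
opening: 1.004
grasp_force: 0.0
```

Call:
jog_arm --rows "0.6 -0.003 0.0025 0.05 0 0 0.615;0.6 -0.003 0.0025 0.1 0 0 0.615;0.6 -0.003 0.0025 0.15 0 0 0.615;0.6 -0.003 0.0025 0.18 0 0 0.615;0.6 -0.003 0.0025 0.22 0 0 0.615;0.6 -0.003 0.0025 0.25 0 0 0.615;0.6 -0.003 0.0025 0.277 0 0 0.615;0.6 -0.003 0.0025 0.277 0 0 0.615;0.6 -0.003 0.0025 0.277 0 0 0.615"

```text
time_s: 5.17
position: [0.4931, -0.0084, 0.1059]
tcp_rot: [[-0.003, 1.0, -0.002], [1.0, 0.003, 0.001], [0.001, -0.002, -1.0]]
force: [-0.0, 0.7, -0.5]
opening: 0.601
grasp_force: 0.0
```

```bash
python3 - <<'E'
from h import *
a,b=capture("side"),capture("top")
u=proj(a,[.493,-.009,.09]).astype(int);v=proj(b,[.493,-.009,.09]).astype(int)
c=lambda p,u,w=45:cv2.resize(p["pixels"][u[1]-w:u[1]+w,u[0]-w:u[0]+w],(390,390),interpolation=cv2.INTER_CUBIC)
cv2.imwrite("pics/c1.png",np.hstack([c(a,u),c(b,v)])[:,:,::-1]);print(bot.read_state()["moment"])
E
```

```text
[-0.07604087  0.04497444  0.00819198]
```

View pics/c1.png

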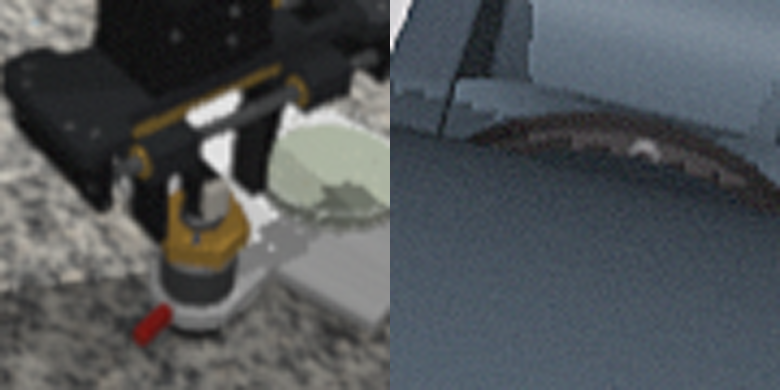

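The side crop shows the fingers straddling the bar, with the white end at about (215,205) between them. The arm hides the top view. I close the gripper.

Call:
jog_arm --rows "0 0 0 0 0 0 0;0 0 0 0 0 0 0;0 0 0 0 0 0 0;0 0 0 0 0 0 0;0 0 0 0 0 0 0;0 0 0 0 0 0 0;0 0 0 0 0 0 0;0 0 0 0 0 0 0"

```text
time_s: 5.93
position: [0.4942, -0.0101, 0.1061]
tcp_rot: [[0.0, 1.0, -0.0], [1.0, -0.0, 0.0], [0.0, -0.0, -1.0]]
force: [-1.0, -0.6, 1.7]
opening: 0.158
grasp_force: 29.9
```

Call:
jog_arm --rows "0 0 0 0.0003 0 0 0.12;0 0 0 0.0006 0 0 0.24;0 0 0 0.0009 0 0 0.36;0 0 0 0.0012 0 0 0.48;0 0 0 0.0015 0 0 0.6;0 0 0 0.0018 0 0 0.72;0 0 0 0.0021 0 0 0.84;0 0 0 0.0025 0 0 1;0 0 0 0.0025 0 0 1;0 0 0 0.0025 0 0 1"

```text
time_s: 6.77
position: [0.4935, -0.0099, 0.1049]
tcp_rot: [[0.704, 0.71, -0.002], [0.71, -0.704, 0.0], [-0.001, -0.001, -1.0]]
force: [-1.3, 0.7, 2.8]
opening: 0.161
grasp_force: 30.0
```

Call:
jog_arm --rows "0 0 0 0.0003 0 0 0.12;0 0 0 0.0006 0 0 0.24;0 0 0 0.0009 0 0 0.36;0 0 0 0.0012 0 0 0.48;0 0 0 0.0016 0 0 0.6;0 0 0 0.0016 0 0 0.623;0 0 0 0.0016 0 0 0.623;0 0 0 0.0016 0 0 0.623;0 0 0 0.0016 0 0 0.623;0 0 0 0.0016 0 0 0.623"

```text
time_s: 7.6
position: [0.4933, -0.0096, 0.1041]
tcp_rot: [[0.955, 0.295, -0.002], [0.295, -0.955, 0.001], [-0.002, -0.002, -1.0]]
force: [-2.4, 1.7, 5.2]
opening: 0.158
grasp_force: 30.0
```

Call:
jog_arm --rows "0.5 0 0 0 0 0 0;0.5 0 0 0 0 0 0;0.5 0 0 0 0 0 0;0.5 0 0 -0.06 0 0 0;0.5 0 0 -0.12 0 0 0;1 0 0 -0.2 0 0 0;1 0.06 -0.2 -0.2 0 0 -0.25;1 0.118 -0.382 -0.2 0 0 -0.5;1 0.118 -0.382 -0.2 0 0 -0.75;1 0.118 -0.382 -0.2 0 0 -1;1 0.118 -0.382 -0.2 0 0 -1;1 0.118 -0.382 -0.2 0 0 -1;1 0.118 -0.382 -0.2 0 0 -1;1 0.118 -0.382 -0.2 0 0 -1"

```text
time_s: 8.77
position: [0.4951, 0.1908, 0.2038]
tcp_rot: [[0.466, 0.885, 0.001], [0.885, -0.466, -0.0], [0.0, 0.001, -1.0]]
force: [0.5, -0.2, 0.8]
opening: 0.986
grasp_force: 0.0
```

```bash
python3 - <<'E'
from h import *
a,b=capture("side"),capture("top")
u=proj(a,[.493,-.009,.08]).astype(int);v=proj(b,[.493,-.009,.08]).astype(int)
c=lambda p,u,w=26:cv2.resize(p["pixels"][u[1]-w:u[1]+w,u[0]-w:u[0]+w],(390,390),interpolation=cv2.INTER_CUBIC)
print(u,v)
cv2.imwrite("pics/c2.png",np.hstack([c(a,u),c(b,v)])[:,:,::-1])
for p in(a,b):
  print([np.round(spot_point(l,p)[0]["point"],4) for l in("knob_centre","knob_pointer","lock_nut","boss_top","agar_dish_centre") if spot_point(l,p)])
print(bot.read_state()["joint_positions"])
E
```

```text
[264 212] [282 197]
[array([ 0.4957, -0.005 ,  0.0969]), array([ 0.4805, -0.0111,  0.0986]), array([ 0.4915, -0.0093,  0.0705]), array([0.6108, 0.0115, 0.0399])]
[array([ 0.4941, -0.0106,  0.095 ]), array([ 0.4791, -0.0154,  0.0959]), array([ 0.4963, -0.0092,  0.0631]), array([ 0.4958, -0.0095,  0.0538]), array([0.6026, 0.0094, 0.0379])]
[ 8.90353528e+00  2.61017156e+01  9.81509313e+01 -1.38491973e-03
  5.57482135e+01  3.69021503e+01]
```

View pics/c2.png

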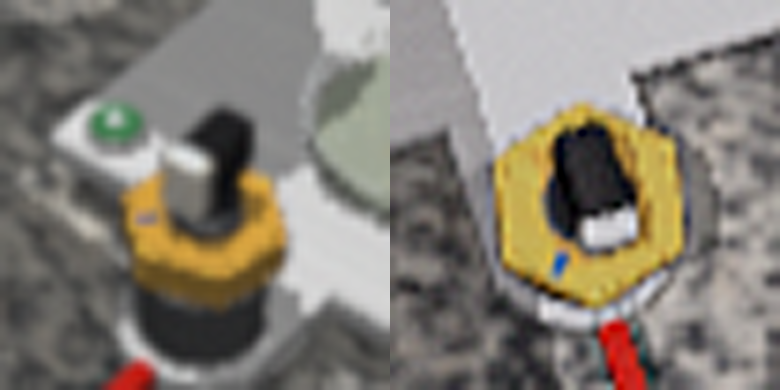

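The top crop shows the white end at (607,230) lined up with the red index at (620,350). The blue mark is at (560,263), so one pair of nut flats faces about 93° in world yaw. I go back over the nut with the tool turned to match.

Call:
jog_arm --rows "1 -0.08 0.04 0 0 0 -0.15;1 -0.15 0.08 0 0 0 -0.3;1 -0.22 0.115 0 0 0 -0.45;1 -0.3 0.155 0 0 0 -0.6;1 -0.356 0.184 0 0 0 -0.75;1 -0.356 0.184 0 0 0 -0.9;1 -0.356 0.184 0 0 0 -1;1 -0.356 0.184 0.05 0 0 -1;1 -0.356 0.184 0.1076 0 0 -1;1 -0.356 0.184 0.1076 0 0 -1"

```text
time_s: 10.65
position: [0.4896, -0.0102, 0.1467]
tcp_rot: [[-0.292, 0.957, -0.008], [0.957, 0.292, 0.002], [0.004, -0.007, -1.0]]
force: [-1.2, 0.7, -0.7]
opening: 1.002
grasp_force: 0.0
```

Call:
jog_arm --rows "1 0 0 0 0 0 -0.15;1 0 0 0 0 0 -0.3;1 0 0 0 0 0 -0.45;1 0 0 0 0 0 -0.6;1 0 0 0 0 0 -0.75;1 0 0 0 0 0 -0.9;1 0 0 0 0 0 -1;1 0 0 0 0 0 -1"

```text
time_s: 11.32
position: [0.4929, -0.0104, 0.1513]
tcp_rot: [[-0.884, 0.468, 0.001], [0.468, 0.884, -0.0], [-0.001, 0.0, -1.0]]
force: [-1.2, -0.8, -0.1]
opening: 1.0
grasp_force: 0.0
```

Call:
jog_arm --rows "1 0 0 0 0 0 -0.15;1 0 0 0 0 0 -0.3;1 0 0 0 0 0 -0.45;1 0 0 0 0 0 -0.6;1 0 0 0 0 0 -0.684;1 0 0 0 0 0 -0.684;1 0 0 0 0 0 -0.684;1 0 0 0 0 0 -0.684"

```text
time_s: 11.98
position: [0.4927, -0.0105, 0.1506]
tcp_rot: [[-0.999, -0.046, 0.0], [-0.046, 0.999, -0.0], [-0.0, -0.0, -1.0]]
force: [0.7, -0.5, -0.7]
opening: 0.997
grasp_force: 0.0
```

Call:
jog_arm --rows "1 -0.0016 0.0016 0.04 0 0 0;1 -0.0016 0.0016 0.08 0 0 0;1 -0.0016 0.0016 0.12 0 0 0;1 -0.0016 0.0016 0.153 0 0 0;1 -0.0016 0.0016 0.153 0 0 0;0 -0.0016 0.0016 0.153 0 0 0;0 -0.0016 0.0016 0.153 0 0 0;0 -0.0016 0.0016 0.153 0 0 0;0 -0.0016 0.0016 0.153 0 0 0;0 -0.0016 0.0016 0.153 0 0 0;0 -0.0016 0.0016 0.153 0 0 0;0 -0.0016 0.0016 0.153 0 0 0"

```text
time_s: 12.98
position: [0.4935, -0.0097, 0.0741]
tcp_rot: [[-0.999, -0.048, 0.001], [-0.048, 0.999, -0.0], [-0.001, -0.0, -1.0]]
force: [-0.2, 0.1, 0.1]
opening: 0.553
grasp_force: 0.0
```

```bash
python3 - <<'E'
from h import *
s=bot.read_state();print(s["force"],s["moment"],s["joint_positions"][5])
E
```

```text
[-0.19627981  0.05901432  0.05678521] [ 0.02049456  0.02594257 -0.00379626] -106.89902312316771
```

Call:
jog_arm --rows "0 0 0 0 0 0 0;0 0 0 0 0 0 0;0 0 0 0 0 0 0;0 0 0 0 0 0 0"

```text
time_s: 13.32
position: [0.4934, -0.0093, 0.074]
tcp_rot: [[-0.999, -0.048, 0.001], [-0.048, 0.999, 0.0], [-0.001, 0.0, -1.0]]
force: [1.1, 4.5, 5.0]
opening: 0.523
grasp_force: 30.0
```

```bash
python3 - <<'E'
from h import *
s=bot.read_state();print(s["force"],s["moment"],s["joint_positions"])
E
```

```text
[1.06359425 4.4887685  5.0350777 ] [ 0.75880231 -0.10873017 -0.02201149] [-1.40958315e+01  3.68395909e+01  1.08610938e+02  5.33768987e-02
  3.45272414e+01 -1.06904982e+02]
```

Call:
jog_arm --rows "0 0 0 0.0003 0 0 0.1;0 0 0 0.0005 0 0 0.2;0 0 0 0.0008 0 0 0.3;0 0 0 0.001 0 0 0.4;0 0 0 0.0012 0 0 0.5;0 0 0 0.0013 0 0 0.52;0 0 0 0.0013 0 0 0.52;0 0 0 0.0013 0 0 0.52"

```text
time_s: 13.98
position: [0.4935, -0.0091, 0.0733]
tcp_rot: [[-0.936, 0.353, 0.001], [0.353, 0.936, 0.001], [-0.0, 0.001, -1.0]]
force: [-0.8, 5.5, 4.4]
opening: 0.528
grasp_force: 30.0
```

```bash
cat > m.py <<'E'
from h import *
import sys
s=bot.read_state();y=s["tcp_rot"][:,1];print(s["force"].round(2),s["moment"].round(3),"yaw",ang(y),"q6",s["joint_positions"][5].round(1),s["position"].round(4))
if len(sys.argv)>1:
    a=capture("side")
    for l in("knob_centre","knob_pointer","lock_nut","agar_dish_centre"): print(l,[(x["point"].round(4) if hasattr(x["point"],"round") else x["point"]) for x in spot_point(l,a)[:1]])
    u=proj(a,[.493,-.009,.08]).astype(int);w=30
    cv2.imwrite(f"pics/{sys.argv[1]}.png",cv2.resize(a["pixels"][u[1]-w:u[1]+w,u[0]-w:u[0]+w],(400,400),interpolation=cv2.INTER_CUBIC)[:,:,::-1])
E
python3 m.py c3
```

```text
[-0.79  5.51  4.4 ] [ 0.961 -0.178 -0.037] yaw 69.3 q6 -83.5 [ 0.4935 -0.0091  0.0733]
knob_centre []
knob_pointer [[0.4793, -0.0113, 0.1015]]
lock_nut [[0.4905, -0.0111, -0.0011]]
agar_dish_centre [[0.6126, 0.0144, 0.0383]]
```

View pics/c3.png

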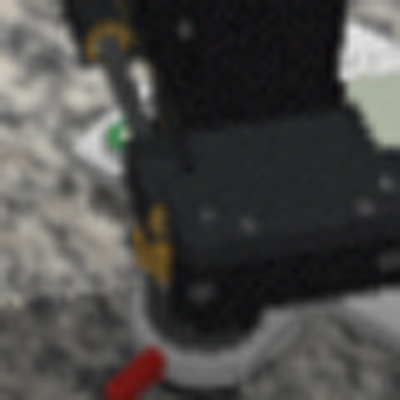

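Call:
jog_arm --rows "0 0 0 0.0003 0 0 0.1;0 0 0 0.0005 0 0 0.2;0 0 0 0.0008 0 0 0.3;0 0 0 0.001 0 0 0.4;0 0 0 0.0012 0 0 0.5;0 0 0 0.0012 0 0 0.5;0 0 0 0.0012 0 0 0.5"

```text
time_s: 14.82
position: [0.4936, -0.0089, 0.0727]
tcp_rot: [[-0.729, 0.684, 0.001], [0.684, 0.729, 0.001], [0.0, 0.001, -1.0]]
force: [1.1, 7.1, 4.0]
opening: 0.523
grasp_force: 30.0
```

```bash
python3 m.py
```

```text
[1.09 7.05 4.01] [ 1.122 -0.255 -0.027] yaw 46.8 q6 -61.0 [ 0.4936 -0.0089  0.0727]
```

Call:
jog_arm --rows "0 0 0 0.0003 0 0 0.1;0 0 0 0.0005 0 0 0.2;0 0 0 0.0008 0 0 0.3;0 0 0 0.001 0 0 0.4;0 0 0 0.001 0 0 0.4;0 0 0 0.001 0 0 0.4"

```text
time_s: 15.32
position: [0.4937, -0.0088, 0.0723]
tcp_rot: [[-0.482, 0.876, 0.001], [0.876, 0.482, 0.001], [0.0, 0.002, -1.0]]
force: [1.3, 7.1, 4.1]
opening: 0.53
grasp_force: 30.0
```

```bash
python3 m.py
```

```text
[1.28 7.12 4.08] [ 1.119 -0.25  -0.032] yaw 28.8 q6 -43.0 [ 0.4937 -0.0088  0.0723]
```

Call:
jog_arm --rows "0 0.0018 0.001 0.0003 0 0 0.1;0 0.0018 0.001 0.0005 0 0 0.2;0 0.0018 0.001 0.0008 0 0 0.3;0 0.0018 0.001 0.001 0 0 0.4;0 0.0018 0.001 0.001 0 0 0.4;0 0.0018 0.001 0.001 0 0 0.4"

```text
time_s: 15.82
position: [0.494, -0.0085, 0.072]
tcp_rot: [[-0.187, 0.982, 0.002], [0.982, 0.187, 0.0], [-0.0, 0.002, -1.0]]
force: [0.6, 3.6, 7.4]
opening: 0.528
grasp_force: 30.0
```

```bash
python3 m.py
```

```text
[0.63 3.56 7.4 ] [ 0.577  0.027 -0.186] yaw 10.8 q6 -24.8 [ 0.494  -0.0085  0.072 ]
```

Call:
jog_arm --rows "0 0 0 0.0003 0 0 0.1;0 0 0 0.0005 0 0 0.2;0 0 0 0.0008 0 0 0.3;0 0 0 0.001 0 0 0.4;0 0 0 0.001 0 0 0.4;0 0 0 0.001 0 0 0.4"

```text
time_s: 16.32
position: [0.4942, -0.0085, 0.0718]
tcp_rot: [[0.126, 0.992, 0.002], [0.992, -0.126, 0.0], [0.001, 0.002, -1.0]]
force: [0.4, 3.1, 9.4]
opening: 0.525
grasp_force: 30.0
```

```bash
python3 m.py
```

```text
[0.38 3.05 9.35] [ 0.531  0.06  -0.377] yaw -7.3 q6 -6.8 [ 0.4942 -0.0085  0.0718]
```

```bash
python3 m.py c4
```

```text
[0.38 3.05 9.35] [ 0.531  0.06  -0.377] yaw -7.3 q6 -6.8 [ 0.4942 -0.0085  0.0718]
knob_centre [[0.4953, -0.0071, 0.0964]]
knob_pointer [[0.4804, -0.0087, 0.1018]]
lock_nut []
agar_dish_centre [[0.6126, 0.0134, 0.0385]]
```

View pics/c4.png

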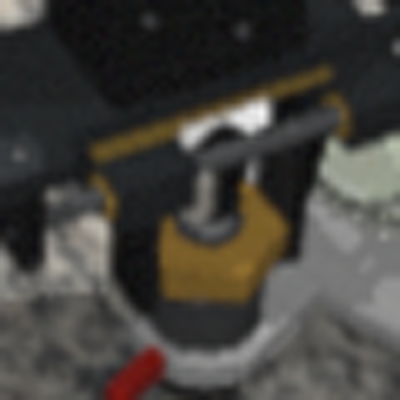

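```bash
python3 - <<'E'
from h import *
im=np.mean([capture("side")["pixels"].astype(float) for _ in range(4)],0).astype(np.uint8)
n=cv2.resize(im[212-26:212+26,264-26:264+26],(390,390),interpolation=cv2.INTER_CUBIC)[:,:,::-1]
n=np.clip(n.astype(int)*1.6,0,255).astype(np.uint8)
o=cv2.imread("pics/c2.png")[:,:390]
cv2.imwrite("pics/c5.png",np.hstack([o,n]))
E
```

```text
(no output)
```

View pics/c5.png

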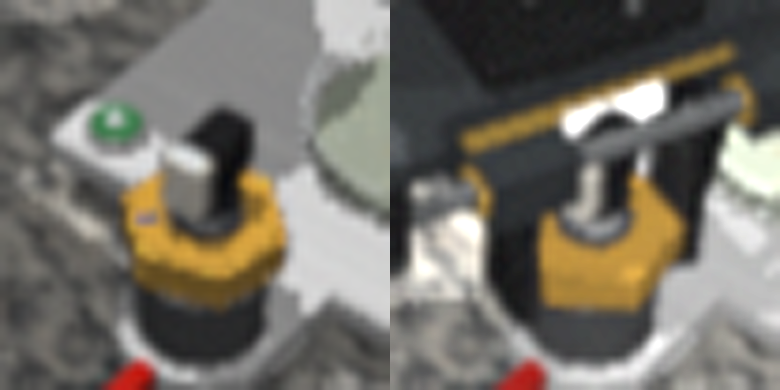

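```bash
python3 - <<'E'
from h import *
p=capture("side")
f=lambda X:((proj(p,X)-[238,186])*7.5).round().astype(int)
A=np.array([.494,-.009])
for d in(-163,-172,-180,-154):
    e=np.array([np.cos(np.radians(d)),np.sin(np.radians(d))]);n=np.array([-e[1],e[0]])
    print(d,[[tuple(f([*(A+.015*e+s*.007*n),z])) for s in(-1,1)]for z in(.084,.106)],"far",[tuple(f([*(A-.015*e+s*.007*n),.106])) for s in (-1,1)])
for y in(-.019,.001):
    print("finger",y,[tuple(f([x,y-.0005,z])) for x in(.471,.459) for z in(.05,.09,.11)])
E
```

```text
-163 [[(np.int64(155), np.int64(208)), (np.int64(193), np.int64(229))], [(np.int64(157), np.int64(153)), (np.int64(196), np.int64(175))]] far [(np.int64(219), np.int64(100)), (np.int64(257), np.int64(120))]
-172 [[(np.int64(151), np.int64(202)), (np.int64(184), np.int64(227))], [(np.int64(154), np.int64(148)), (np.int64(187), np.int64(173))]] far [(np.int64(227), np.int64(102)), (np.int64(261), np.int64(126))]
-180 [[(np.int64(149), np.int64(197)), (np.int64(177), np.int64(225))], [(np.int64(152), np.int64(142)), (np.int64(180), np.int64(170))]] far [(np.int64(234), np.int64(104)), (np.int64(263), np.int64(131))]
-154 [[(np.int64(159), np.int64(213)), (np.int64(201), np.int64(230))], [(np.int64(162), np.int64(159)), (np.int64(205), np.int64(176))]] far [(np.int64(210), np.int64(99)), (np.int64(252), np.int64(115))]
finger -0.019 [(np.int64(158), np.int64(323)), (np.int64(163), np.int64(228)), (np.int64(165), np.int64(178)), (np.int64(125), np.int64(339)), (np.int64(129), np.int64(244)), (np.int64(131), np.int64(194))]
finger 0.001 [(np.int64(119), np.int64(282)), (np.int64(123), np.int64(188)), (np.int64(125), np.int64(138)), (np.int64(87), np.int64(298)), (np.int64(89), np.int64(203)), (np.int64(90), np.int64(154))]
```

The knob's white/black border is at x≈215 in both halves, so the screw has held; the left finger hides the rest of the white end. The nut now takes about 0.36 N m, so I tighten a little more.

Call:
jog_arm --rows "0 0 0 0.0002 0 0 0.07;0 0 0 0.0004 0 0 0.14;0 0 0 0.0005 0 0 0.2;0 0 0 0.0005 0 0 0.27;0 0 0 0.0005 0 0 0.27;0 0 0 0.0005 0 0 0.27"

```text
time_s: 17.32
position: [0.4944, -0.0086, 0.0718]
tcp_rot: [[0.332, 0.943, 0.003], [0.943, -0.332, -0.0], [0.001, 0.003, -1.0]]
force: [0.3, 3.0, 10.4]
opening: 0.528
grasp_force: 30.0
```

```bash
python3 m.py
```

```text
[ 0.29  2.99 10.41] [ 0.449  0.103 -0.331] yaw -19.4 q6 5.3 [ 0.4944 -0.0086  0.0718]
```

```bash
python3 - <<'E'
from h import *
im=np.mean([capture("side")["pixels"].astype(float) for _ in range(4)],0).astype(np.uint8)
n=cv2.resize(im[212-26:212+26,264-26:264+26],(390,390),interpolation=cv2.INTER_CUBIC)[:,:,::-1]
n=np.clip(n.astype(int)*1.6,0,255).astype(np.uint8)
o=cv2.imread("pics/c5.png")[:,390:]
cv2.imwrite("pics/c6.png",np.hstack([o,n]))
s=bot.read_state();print(s["moment"],s["force"],s["tau"],s["position"])
E
```

```text
[ 0.48025161  0.06336979 -0.31826664] [ 1.74194135  4.24234321 10.09383539] [ -1.43341083 -33.66315722  -6.00203007  -0.8252742   -0.15581028
  -0.34440396] [ 0.49434704 -0.00861585  0.07173348]
```

View pics/c6.png

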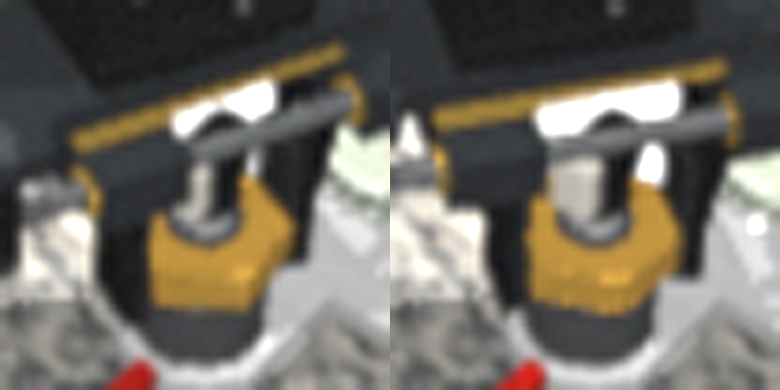

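Call:
jog_arm --rows "0 0 0 0 0 0 0.05;0 0 0 0 0 0 0.1"

```text
time_s: 17.68
position: [0.4944, -0.0087, 0.0717]
tcp_rot: [[0.402, 0.916, 0.003], [0.916, -0.402, -0.001], [0.0, 0.003, -1.0]]
force: [0.7, 4.7, 9.7]
opening: 0.522
grasp_force: 30.0
```

```bash
python3 m.py
```

```text
[0.74 4.75 9.72] [ 0.711 -0.021  0.73 ] yaw -23.7 q6 9.7 [ 0.4944 -0.0087  0.0717]
```

Call:
jog_arm --rows "1 0 0 0 0 0 0;1 0 0 0 0 0 0;1 0 0 0 0 0 0;1 0 0 0 0 0 0;1 0 0 0 0 0 0;1 0 0 -0.03 0 0 0;1 0 0 -0.08 0 0 0;1 0 0 -0.15 0 0 0;1 0 0 -0.22 0 0 0;1 0 0 -0.22 0 0 0"

```text
time_s: 18.52
position: [0.4969, -0.0096, 0.186]
tcp_rot: [[0.403, 0.915, 0.011], [0.915, -0.403, -0.003], [0.002, 0.012, -1.0]]
force: [0.7, -0.8, 1.1]
opening: 1.001
grasp_force: 0.0
```

```bash
python3 m.py
```

```text
[ 0.71 -0.79  1.14] [-0.155  0.069 -0.049] yaw -23.8 q6 9.8 [ 0.4969 -0.0096  0.186 ]
```

Call:
jog_arm --rows "1 0.08 0 0 0 0 0;1 0.16 0 0 0 0 0;1 0.24 0 0 0 0 0;1 0.32 0 0 0 0 0;1 0.4 0 0 0 0 0;1 0.4 0 0 0 0 0;1 0.4 0 0 0 0 0;1 0.4 0 0 0 0 0"

```text
time_s: 19.18
position: [0.5728, 0.1741, 0.1797]
tcp_rot: [[0.402, 0.916, -0.002], [0.916, -0.402, -0.001], [-0.002, -0.002, -1.0]]
force: [0.1, -0.7, 0.7]
opening: 0.998
grasp_force: 0.0
```

```bash
python3 - <<'E'
from h import *
a,b=capture("side"),capture("top")
u=proj(a,[.493,-.009,.08]).astype(int);v=proj(b,[.493,-.009,.08]).astype(int)
c=lambda p,u,w=26:cv2.resize(p["pixels"][u[1]-w:u[1]+w,u[0]-w:u[0]+w],(390,390),interpolation=cv2.INTER_CUBIC)
n=np.hstack([c(a,u),c(b,v)])[:,:,::-1]
cv2.imwrite("pics/c7.png",np.vstack([cv2.imread("pics/c2.png"),n])[95:695])
for p in(a,b):
  print([np.round(spot_point(l,p)[0]["point"],4) for l in("knob_centre","knob_pointer","lock_nut","agar_dish_centre") if spot_point(l,p)])
E
```

```text
[array([ 0.4954, -0.0062,  0.0977]), array([ 0.4802, -0.011 ,  0.1007]), array([ 0.4918, -0.0079,  0.0661]), array([0.611 , 0.0135, 0.0384])]
[array([ 0.4943, -0.0104,  0.0532]), array([ 0.4794, -0.0123,  0.096 ]), array([ 0.4944, -0.0089,  0.0614]), array([ 0.4794, -0.0169,  0.095 ])]
```

View pics/c7.png

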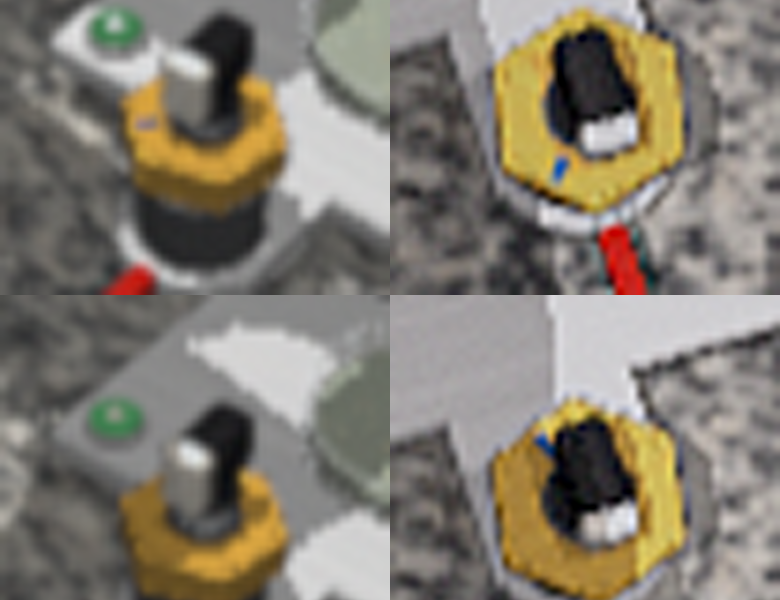

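Top-right (before) and bottom-right (after) show the knob unchanged at (608,130) and (608,522), with the blue mark moved about 115° clockwise. The 0.73 N m reading was taken while moving, so I regrasp at the same pose and check the torque with slow steps.

Call:
jog_arm --rows "1 -0.08 0 0 0 0 0;1 -0.16 0 0 0 0 0;1 -0.24 0 0 0 0 0;1 -0.32 0 0 0 0 0;1 -0.4 0 0 0 0 0;1 -0.4 0 0 0 0 0;1 -0.4 0 0 0 0 0;1 -0.4 0 0.06 0 0 0;1 -0.4 0 0.12 0 0 0;1 -0.4 0 0.18 0 0 0;1 -0.4 0 0.219 0 0 0;1 -0.4 0 0.219 0 0 0;1 -0.4 0 0.219 0 0 0"

```text
time_s: 21.17
position: [0.4933, -0.0074, 0.0705]
tcp_rot: [[0.402, 0.916, -0.002], [0.916, -0.402, 0.001], [-0.0, -0.002, -1.0]]
force: [0.2, -0.3, -0.0]
opening: 1.001
grasp_force: 0.0
```

Call:
jog_arm --rows "0 0 0 0 0 0 0;0 0 0 0 0 0 0;0 0 0 0 0 0 0;0 0 0 0 0 0 0;0 0 0 0 0 0 0;0 0 0 0 0 0 0;0 0 0 0 0 0 0;0 0 0 0 0 0 0;0 0 0 0 0 0 0;0 0 0 0 0 0 0;0 0 0 0 0 0 0;0 0 0 0 0 0 0"

```text
time_s: 22.17
position: [0.4942, -0.0091, 0.0715]
tcp_rot: [[0.403, 0.915, 0.002], [0.915, -0.403, -0.001], [0.0, 0.002, -1.0]]
force: [2.4, -2.0, 3.4]
opening: 0.525
grasp_force: 30.0
```

```bash
python3 m.py
```

```text
[ 2.45 -1.96  3.41] [-0.44  -0.234  0.067] yaw -23.8 q6 9.8 [ 0.4942 -0.0091  0.0715]
```

Call:
jog_arm --rows "0 0 0 0 0 0 0.006;0 0 0 0 0 0 0.012;0 0 0 0 0 0 0.018;0 0 0 0 0 0 0.024"

```text
time_s: 22.5
position: [0.4942, -0.009, 0.0715]
tcp_rot: [[0.419, 0.908, 0.002], [0.908, -0.419, -0.001], [-0.0, 0.002, -1.0]]
force: [2.6, -2.4, 4.3]
opening: 0.526
grasp_force: 30.0
```

```bash
python3 m.py
```

```text
[ 2.58 -2.38  4.3 ] [-0.51  -0.416  0.705] yaw -24.8 q6 10.8 [ 0.4942 -0.009   0.0715]
```

The torque is about 0.7 N m, inside the limits but above the 0.5 asked for. I ease it back slightly.

Call:
jog_arm --rows "0 0 0 0 0 0 -0.015;0 0 0 0 0 0 -0.03;0 0 0 0 0 0 -0.045;0 0 0 0 0 0 -0.06;0 0 0 0 0 0 -0.075;0 0 0 0 0 0 -0.09;0 0 0 0 0 0 -0.105;0 0 0 0 0 0 -0.12;0 0 0 0 0 0 -0.135;0 0 0 0 0 0 -0.15;0 0 0 0 0 0 -0.165;0 0 0 0 0 0 -0.18"

```text
time_s: 23.5
position: [0.4941, -0.0088, 0.0715]
tcp_rot: [[0.29, 0.957, 0.002], [0.957, -0.29, 0.0], [0.001, 0.002, -1.0]]
force: [2.9, -2.4, 6.1]
opening: 0.526
grasp_force: 30.0
```

```bash
python3 m.py
```

```text
[ 2.93 -2.37  6.12] [-0.416 -0.53   0.024] yaw -16.9 q6 2.8 [ 0.4941 -0.0088  0.0715]
```

Call:
jog_arm --rows "0 0 0 0 0 0 0.006;0 0 0 0 0 0 0.012;0 0 0 0 0 0 0.018;0 0 0 0 0 0 0.024;0 0 0 0 0 0 0.03;0 0 0 0 0 0 0.036"

```text
time_s: 24.0
position: [0.4941, -0.0088, 0.0715]
tcp_rot: [[0.313, 0.95, 0.002], [0.95, -0.313, -0.001], [-0.0, 0.002, -1.0]]
force: [4.4, -1.3, 4.8]
opening: 0.527
grasp_force: 30.0
```

```bash
python3 m.py
```

```text
[ 4.4  -1.26  4.81] [-0.408 -0.481  0.547] yaw -18.3 q6 4.3 [ 0.4941 -0.0088  0.0715]
```

Call:
jog_arm --rows "1 0 0 0 0 0 0;1 0 0 0 0 0 0;1 0 0 0 0 0 0;1 0 0 0 0 0 0;1 0 0 0 0 0 0;1 0 0 -0.03 0 0 0;1 0 0 -0.08 0 0 0;1 0 0 -0.15 0 0 0;1 0 0 -0.22 0 0 0;1 0.1 0 -0.22 0 0 0;1 0.2 0 -0.22 0 0 0;1 0.3 0 -0.22 0 0 0;1 0.4 0 -0.22 0 0 0;1 0.4 0 -0.22 0 0 0;1 0.4 0 -0.22 0 0 0;1 0.4 0 -0.22 0 0 0"

```text
time_s: 25.33
position: [0.5554, 0.1828, 0.1805]
tcp_rot: [[0.312, 0.95, -0.002], [0.95, -0.312, -0.0], [-0.001, -0.002, -1.0]]
force: [-0.4, -0.5, 0.1]
opening: 1.001
grasp_force: 0.0
```

```bash
python3 - <<'E'
from h import *
b=capture("top");v=np.array([282,197]);w=26
n=cv2.resize(b["pixels"][v[1]-w:v[1]+w,v[0]-w:v[0]+w],(390,390),interpolation=cv2.INTER_CUBIC)[:,:,::-1]
cv2.imwrite("pics/c8.png",np.hstack([cv2.imread("pics/c2.png")[:,390:],n]))
print([np.round(spot_point("agar_dish_centre",p)[0]["point"],4) for p in(b,capture("side"))])
E
```

```text
[array([0.6057, 0.0103, 0.0367]), array([0.6132, 0.0115, 0.0368])]
```

View pics/c8.png

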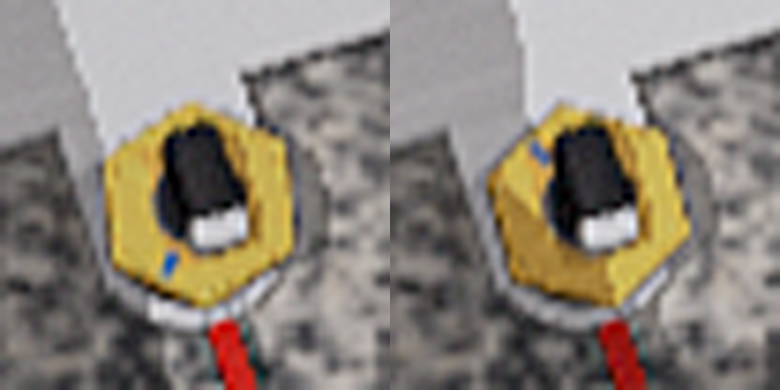

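The knob is unchanged: the white end is at (608,230), still lined up with the red index. The dish hasn't moved, so I hand in.

```bash
python3 -c "
from rig import bot
print(bot.hand_in())"
```

```text
the job is handed in; nothing more can be done
None
```

I handed in the job after about 25 s of robot time: the knob's white end points at the red index, the lock nut is tightened to about 0.55 N m (it briefly reached about 0.7 before I eased it back), the dish shows no shift beyond measuring error, and the arm is clear; no verdict came back.

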